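# Plug the temperature probe into the heating block

## Task

Take the temperature probe out of its black parking stand and plug it, stem down, into the aluminium block that has one single wide opening, not the block with four small holes. Lower it in gently until its flange rests on the top of the block before you let go, and leave it there upright.

Things in the scene. Friction and masses are not known exactly. Their poses are not given: they have to be found in the camera images.
- probe: Grey wireless temperature probe, standing upright at the start with its stem sunk in the parking stand. Top to bottom: round grip 24 mm in diameter and 58 mm tall; flange disc 50 mm in diameter and 6 mm thick; thin steel stem 8 mm in diameter and 40 mm long with a tapered tip. 60 g nominal. Origin: centre of the flange's underside; z runs along the axis towards the grip, so the grip spans z = +6 to +64 mm and the stem's tip is at z = -40 mm. Round, so yaw does not matter.
- well (a point): Centre of the wide opening, level with the top face, of the fixed aluminium block with a single opening. Block 80 x 80 mm on an 86 mm black base, 60 mm tall in all. The opening is a round bore 28 mm in diameter, 48 mm deep, its mouth flared to 34 mm; z up. The flange is wider than the mouth, so the seated probe rests with its flange on the block's top face and the stem does not touch bottom.
- tube_block: The other, wrong, fixed aluminium block: same outer size (80 x 80 mm on an 86 mm base, 60 mm tall) but with four small 12 mm holes in its top, 36 mm apart. Origin: centre of its underside.
- stand: Fixed black plastic parking stand: body 60 x 60 mm on a 74 mm foot, 50 mm tall, with a 14 mm vertical hole in the middle of its top, in which the probe's stem hangs, the flange resting on the top. Origin: centre of its underside, z up. The two blocks and the stand stand in a rough row across the desk in any order, and may be turned a little.
Things that resemble listed ones, but are neither listed nor needed, are in the scene too. Leave any yellow look-alike of the part that bears well alone.

How it is judged:
By the outcome, as a careful person would: the job done as asked, in the order asked, and still so for the second after the job is handed in, with the robot touching nothing.
It also fails if it takes over 35 s, if anything falls off the work surface, if the arm or the gripper's body presses on something with over 40 N, if the wrist force passes 120 N, or if a joint passes its speed limit or range.

## Robot

A 6-joint arm with a two-finger parallel gripper is mounted at the origin on a cart in front of the work surface, level with it; the furniture and walls round the work are solid. World frame = base frame: x ahead of the robot, y to its left, z up, the work surface at z = 0. Lengths are in m, angles in rad, forces in N, time in s.
With the tool pointing down it reaches from about 0.225 to 0.875 m from the base axis. Payload 3.4 kg.
Tool frame: the origin (TCP) lies between the finger pads; the fingertips stand 11 mm ahead of it and the grasp point (between the pads) lies 8 mm behind it; z points along the fingers, y is the line along which they close (so a half turn about z gives the same grasp; the last joint's range is limited). The gripper opens to 85 mm and grips with 20 to 120 N. Pads are 22 mm wide; open, the fingers measure 114 mm over their backs; the gripper's body (76 mm by 85 mm) begins 54 mm behind the grasp point. The pads swing forward as they close: fully open they stand 13 mm farther back than shut.
Start: joints at [1.077, 0.276, 1.505, -0, 1.361, -0.121], TCP at [0.209, 0.536, 0.242] pointing down, gripper open.
Joint ranges: [-2.89, 2.89], [-0.75, 2.08], [0.22, 2.7], [-1.18, 4.32], [0.11, 2.71], [-2.7, 2.7]. Speed limits (rad/s): [2.57, 2.57, 3.14, 3.14, 3.14, 3.14].

## Interface

Orientations are given as a unit quaternion [w, x, y, z].
In Python, from rig import manip, imaging gives the robot as it stands. The module is installed in compiled form; this text tells all that it offers.
- The arm moves only by the tool jog_arm, never from a script. Its argument "deltas" is one flat list of numbers, 7 for each row, row after row: the turn, a rotation vector about the world's x, y, z in degrees, then the shift along the world's x, y, z in mm, then the opening, from 0 (shut) to 1 (fully open). In form: [ax, ay, az, tx, ty, tz, gripper, ax, ay, az, tx, ty, tz, gripper, ...]. A call has 1 to 20 rows; each row is the pose to reach, as a shift and turn from the pose commanded when the call began; what a row does not reach only later rows make up. A row lasts 1/10 s, in which the tool goes at most 50 mm and 8.59 degrees, less where a joint would pass 70% of its speed; a pose out of reach is approached as far as the arm can. A call with a gripper value outside its range is refused whole. The fingers move at their own pace and stop on an object; "grip_force" is the grip in N (left out, the last holds). Time passes only in rows, so rows that repeat a pose let the fingers close. It gives the time, the measured TCP pose, the force, the opening and the grip force at its end, in the units of the state.
- manip.get_state(): the state, without advancing time (a new reading comes with each control period).
- imaging.get_image(name): name is "scene" or "top" or "wrist"; returns the picture (400x640x3 uint8, blue, green, red); there is no depth.
- imaging.calibration(name): a dict with "mtx" (3x3 intrinsics, pixels), "cam_to_world" (4x4, takes a point from camera to world coordinates). Camera axes: x right, y down, z forward; pixel columns grow to the right and rows downward; lengths in m; the calibration is good to about 2 mm. The wrist camera is an equidistant fisheye: a pixel r from the principal point sees the ray r / f radians off the axis. A picture is of the moment at which its call begins: read the wrist's pose just before it. calibration takes no time and is no camera call; for the wrist camera it gives the pose at the moment of the call.
- manip.sign_off(): hands the job in; it is judged then, once.
The state is a dict: "clock": time; "qpos": joint angles; "qd": joint speeds; "effort": joint torques, N m; "position": TCP position; "ee_rot": TCP orientation; "contact_force": force on the tool from outside, world axes, zero at the start; "moment": the same for the moment, N m; "width": finger opening in m; "gripper_force": force on a finger pad.
Only numpy, scipy, OpenCV 4.12 (cv2) and the standard library are available. Lean on these libraries where they do the work, as an engineer would, in place of code of your own. Each camera call takes 0.05 s, during which the arm holds its last target. There are 200 camera calls.

## Working session

There is one attempt and no reset: what is moved stays moved. The work goes in short steps, Python scripts to look and compute and a tool call to move; the robot and the scene stay as the last step left them, time stands still between calls to the robot, and variables do not carry over. Pictures are saved under pics/ and viewed, at most 10 in all, crops included, and the job is handed in when it is done.

Besides the shell and the picture viewer there is one more tool, called after "Call:" by a JSON object that holds its "api" and its "payload", one argument or row to a line. jog_arm: Moves the arm, as the interface text tells. Its arguments: {"type":"object","properties":{"deltas":{"type":"array"},"grip_force":{"type":"number"}},"required":["deltas"]}

```bash
mkdir -p pics; python3 - <<'E'
from rig import manip, imaging
import cv2,json,numpy as np
for n in("scene","top"):
    im=imaging.get_image(n); c=imaging.calibration(n)
    cv2.imwrite(f"pics/{n}1.png",im); print(n,np.round(c["mtx"],1).tolist(),np.round(c["cam_to_world"],3).tolist())
s=manip.get_state(); print(s["clock"],s["position"],s["ee_rot"],s["width"])
E
```

```text
scene [[418.0, 0.0, 312.4], [0.0, 418.0, 199.8], [0.0, 0.0, 1.0]] [[0.86, -0.33, 0.39, 0.184], [-0.511, -0.541, 0.668, -0.36], [-0.01, -0.774, -0.634, 0.636], [0.0, 0.0, 0.0, 1.0]]
top [[376.2, 0.0, 311.1], [0.0, 376.2, 199.5], [0.0, 0.0, 1.0]] [[0.013, -0.994, 0.105, 0.443], [-1.0, -0.016, -0.024, 0.243], [0.025, -0.105, -0.994, 0.92], [0.0, 0.0, 0.0, 1.0]]
0.1 [0.20922753 0.53509042 0.24152686] [-2.44115879e-04  1.85340633e-01  9.82673978e-01 -8.02003928e-04] 0.0853870671402154
```

View pics/top1.png

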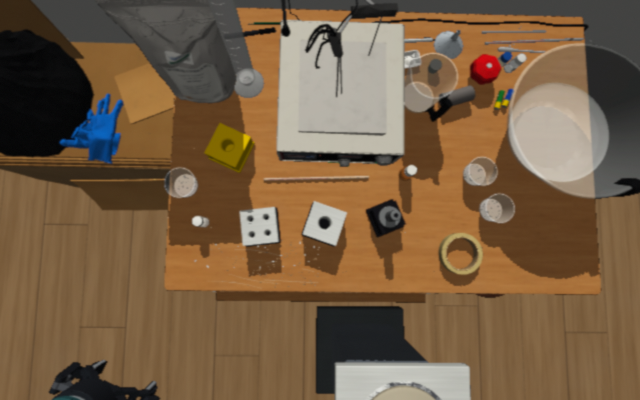

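View pics/scene1.png

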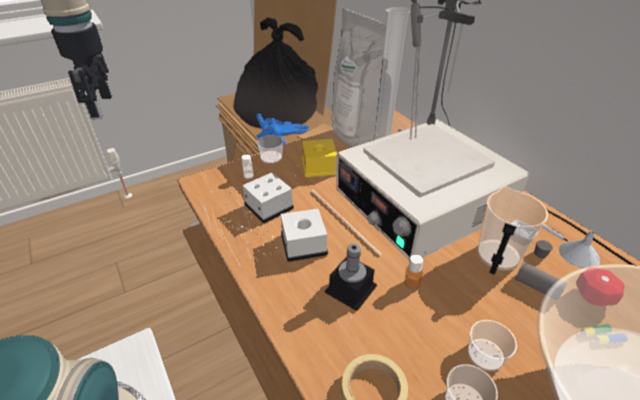

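The top view shows the four-hole block at (260,227), the wide-bore block at (325,223), and the stand with the probe at (388,216). The yellow decoy is at (229,147). In the scene view the bore is at (304,225) and the probe at (352,258).

```bash
cat > h.py <<'E'
from rig import manip, imaging
import cv2,numpy as np
def ray(n,u,v,c=None):
    c=c or imaging.calibration(n); K=c["mtx"]; T=np.array(c["cam_to_world"])
    x,y=(u-K[0][2])/K[0][0],(v-K[1][2])/K[1][1]
    if n=="wrist":
        r=np.hypot(x,y); k=np.sin(r)/r if r>1e-9 else 1; d=np.array([x*k,y*k,np.cos(r)])
    else: d=np.array([x,y,1.])
    d=T[:3,:3]@d; return T[:3,3],d/np.linalg.norm(d)
def plane(n,u,v,z,c=None):
    o,d=ray(n,u,v,c); return o+d*(z-o[2])/d[2]
def two(a,b):
    (o,d),(p,e)=a,b; s=np.linalg.lstsq(np.c_[d,-e],p-o,rcond=None)[0]
    A,B=o+d*s[0],p+e*s[1]; return (A+B)/2,np.linalg.norm(A-B)
E
python3 - <<'E'
from h import *
t=cv2.imread("pics/top1.png"); s=cv2.imread("pics/scene1.png")
def dark(n,im,x0,y0,x1,y1):
    g=cv2.cvtColor(im,6)[y0:y1,x0:x1]; k=g<130
    _,_,st,ce=cv2.connectedComponentsWithStats(k.astype(np.uint8))
    for a,c in zip(st[1:],ce[1:]):
        if a[4]>15: u,v=c+[x0,y0]; print(n,u.round(1),v.round(1),a.tolist(),plane(n,u,v,.06).round(4))
dark("top",t,314,212,336,235); dark("scene",s,290,216,320,236)
a=cv2.resize(t[195:245,355:415],(400,333),interpolation=2); b=cv2.resize(s[235:315,315:390],(375,400),interpolation=2)
o=np.zeros((400,775,3),np.uint8); o[:333,:400]=a;o[:,400:]=b; cv2.imwrite("pics/c1.png",o)
print(plane("top",388,216,.053),two(ray("top",390.5,216),ray("scene",353,247)))
E
```

```text
top 324.2 222.1 [4, 4, 13, 13, 131] [0.483  0.1922 0.06  ]
[0.49957187 0.04390638 0.053     ] (array([0.49943122, 0.04904989, 0.10728388]), np.float64(0.007503502465695078))
```

View pics/c1.png

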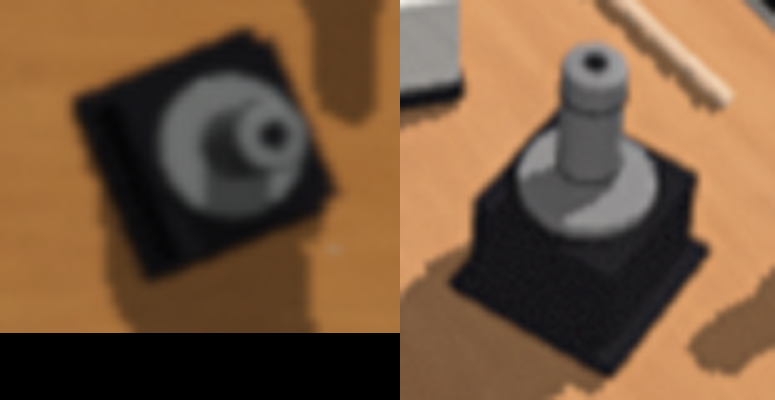

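The crop shows the flange centre at top (389.8,216.7) and scene (352.6,271.4). The grip's top face is at top (396,215) and scene (354.2,247.4).

```bash
python3 - <<'E'
from h import *
print(plane("top",389.5,216.4,.056),plane("top",395.6,214.9,.114),plane("scene",352.3,271.1,.056),plane("scene",353.9,247.1,.114))
print(two(ray("top",395.6,214.9),ray("scene",353.9,247.1)), plane("scene",304,225,.06))
E
```

```text
[0.49850382 0.04111992 0.056     ] [0.49823184 0.04144725 0.114     ] [0.49816183 0.03838954 0.056     ] [0.50020712 0.0416012  0.114     ]
(array([0.49890443, 0.04123793, 0.11481956]), np.float64(0.0016500160672343767)) [0.48242784 0.18652148 0.06      ]
```

Call:
{"api": "jog_arm", "payload": {
  "deltas": [0, 0, 0, 30, -50, 0, 1, 0, 0, 0, 55, -92, 0, 1, 0, 0, 0, 80, -134, 0, 1, 0, 0, 0, 105, -176, 0, 1, 0, 0, 0, 130, -218, 0, 1, 0, 0, 0, 155, -260, 0, 1, 0, 0, 0, 180, -302, 0, 1, 0, 0, 0, 205, -344, 0, 1, 0, 0, 0, 230, -386, 0, 1, 0, 0, 0, 252, -426, -10, 1, 0, 0, 0, 270, -458, -20, 1, 0, 0, 0, 283, -482, -30, 1, 0, 0, 0, 290, -494, -40, 1, 0, 0, 0, 290, -494, -40, 1, 0, 0, 0, 290, -494, -40, 1],
  "grip_force": 30
}}

```text
clock: 1.6
position: [0.4987, 0.0424, 0.202]
ee_rot: [-0.001, 0.185, 0.983, 0.0]
contact_force: [-0.3, 0.8, 0.4]
width: 0.0853
gripper_force: 0.0
```

```bash
python3 - <<'E'
from h import *
c=imaging.calibration("wrist"); im=imaging.get_image("wrist"); cv2.imwrite("pics/w1.png",im)
np.save("w1.npy",c,allow_pickle=True)
s=manip.get_state(); print(s["clock"],s["position"],s["ee_rot"],s["contact_force"],s["qpos"])
T=np.array(c["cam_to_world"]);print(T.round(3).tolist(),c["mtx"])
E
```

```text
1.65 [0.49879972 0.04268005 0.20243152] [-3.99317510e-04  1.84909057e-01  9.82755470e-01  4.08793602e-04] [ 0.27437976 -0.44521848 -0.4844274 ] [-5.43703996e-02  1.91747494e-01  1.72344349e+00  9.72183189e-04
  1.22708626e+00 -1.25353594e+00]
[[0.365, 0.888, 0.28, 0.426], [0.931, -0.348, -0.11, 0.071], [-0.001, 0.301, -0.954, 0.334], [0.0, 0.0, 0.0, 1.0]] [[309.70691629   0.         323.75261976]
 [  0.         309.70691629 198.82086943]
 [  0.           0.           1.        ]]
```

View pics/w1.png

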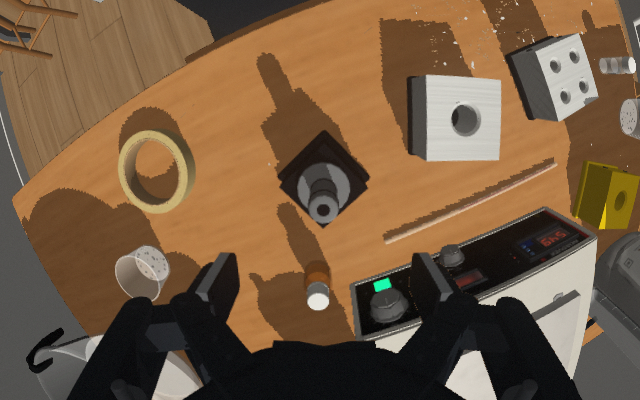

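The wrist view shows the probe's grip top at (323,209), its flange centre at (325,186) and the bore at (466,119), with nothing between the open fingers.

```bash
python3 - <<'E'
from h import *
c=np.load("w1.npy",allow_pickle=True).item()
print(plane("wrist",323,209,.114,c),plane("wrist",325,186,.056,c),plane("wrist",466,119,.06,c))
E
```

```text
[0.49798263 0.04178394 0.114     ] [0.49647294 0.04418945 0.056     ] [0.48211101 0.19235118 0.06      ]
```

Call:
{"api": "jog_arm", "payload": {
  "deltas": [0, 0, 0, -1, 0, -20, 1, 0, 0, 0, -1, 0, -45, 1, 0, 0, 0, -1, 0, -70, 1, 0, 0, 0, -1, 0, -90, 1, 0, 0, 0, -1, 0, -105, 1, 0, 0, 0, -1, 0, -114, 1, 0, 0, 0, -1, 0, -118, 1, 0, 0, 0, -1, 0, -118, 1, 0, 0, 0, -1, 0, -118, 0, 0, 0, 0, -1, 0, -118, 0, 0, 0, 0, -1, 0, -118, 0, 0, 0, 0, -1, 0, -118, 0, 0, 0, 0, -1, 0, -118, 0, 0, 0, 0, -1, 0, -118, 0, 0, 0, 0, -1, 0, -118, 0, 0, 0, 0, -1, 0, -118, 0, 0, 0, 0, -1, 0, -118, 0, 0, 0, 0, -1, 0, -118, 0],
  "grip_force": 30
}}

```text
clock: 3.45
position: [0.4987, 0.0415, 0.0847]
ee_rot: [0.0, 0.185, 0.983, 0.0]
contact_force: [-1.3, -0.1, 5.6]
width: 0.0233
gripper_force: 29.5
```

Call:
{"api": "jog_arm", "payload": {
  "deltas": [0, 0, 0, 0, 0, 3, 0, 0, 0, 0, 0, 0, 9, 0, 0, 0, 0, 0, 0, 17, 0, 0, 0, 0, 0, 0, 27, 0, 0, 0, 0, 0, 0, 37, 0, 0, 0, 0, 0, 0, 47, 0, 0, 0, 0, 0, 0, 57, 0, 0, 0, 0, 0, 0, 66, 0, 0, 0, 0, 0, 0, 73, 0, 0, 0, 0, 0, 0, 78, 0, 0, 0, 0, 0, 0, 80, 0, 0, 0, 0, 0, 0, 80, 0]
}}

```text
clock: 4.65
position: [0.4985, 0.0415, 0.1644]
ee_rot: [0.0, 0.185, 0.983, 0.0]
contact_force: [-0.1, 0.5, -0.7]
width: 0.0235
gripper_force: 29.5
```

```bash
python3 - <<'E'
from h import *
im=[imaging.get_image(n) for n in("wrist","scene")]; c=imaging.calibration("wrist"); np.save("w2.npy",c,allow_pickle=True)
a=im[0][60:360,150:550]; b=cv2.resize(im[1][150:300,250:450],(400,300)); cv2.imwrite("pics/p2.png",np.hstack([a,b]))
s=manip.get_state(); print(s["clock"],s["position"],s["contact_force"],s["width"])
E
```

```text
4.75 [0.49816287 0.04153037 0.1639887 ] [ 0.5405043   0.23187668 -0.8999253 ] 0.022936778473012898
```

View pics/p2.png

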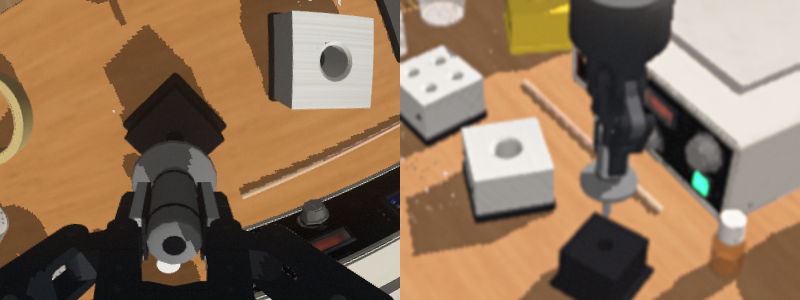

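The probe hangs upright in the fingers, clear of the stand. The bore is at full-image wrist pixel (486,122).

Call:
{"api": "jog_arm", "payload": {
  "deltas": [0, 0, 0, -1, 6, 0, 0, 0, 0, 0, -2, 18, 0, 0, 0, 0, 0, -4, 36, 0, 0, 0, 0, 0, -6, 56, 0, 0, 0, 0, 0, -8, 76, 0, 0, 0, 0, 0, -10, 96, 0, 0, 0, 0, 0, -12, 116, 0, 0, 0, 0, 0, -14, 133, 0, 0, 0, 0, 0, -15, 144, 0, 0, 0, 0, 0, -16, 149, 0, 0, 0, 0, 0, -16, 150, 0, 0, 0, 0, 0, -16, 150, 0, 0, 0, 0, 0, -16, 150, 0, 0]
}}

```text
clock: 6.05
position: [0.4825, 0.191, 0.1643]
ee_rot: [0.0, 0.186, 0.983, -0.0]
contact_force: [-0.8, 0.1, -0.3]
width: 0.0235
gripper_force: 29.5
```

```bash
python3 - <<'E'
from h import *
c=np.load("w2.npy",allow_pickle=True).item(); print(plane("wrist",486,122,.06,c))
im=[imaging.get_image(n) for n in("wrist","scene")]
a=im[0][60:360,150:550]; b=cv2.resize(im[1][150:300,230:430],(400,300)); cv2.imwrite("pics/p3.png",np.hstack([a,b]))
s=manip.get_state(); print(s["clock"],s["position"],s["contact_force"],s["width"])
def px(n,P):
    c=imaging.calibration(n);T=np.linalg.inv(c["cam_to_world"]);p=c["mtx"]@(T@[*P,1])[:3];return p[:2]/p[2]
p=s["position"]; print("tip expected, crop",(px("scene",[p[0],p[1],.09])-[230,150])*2+[400,0])
E
```

```text
[0.48186721 0.19218856 0.06      ]
6.15 [0.482585   0.19094208 0.16435628] [-0.35700687  0.09645666 -0.41090856] 0.023205245686131984
tip expected, crop [545.23998558 125.1697967 ]
```

View pics/p3.png

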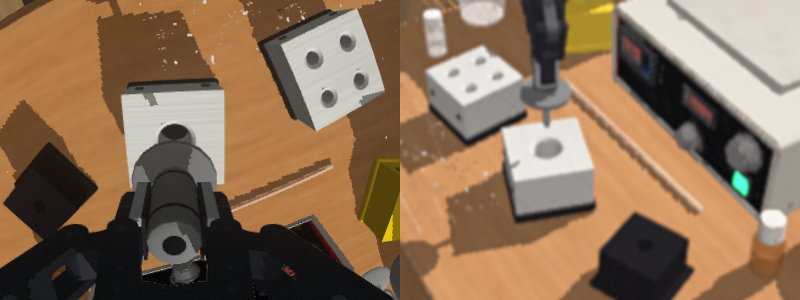

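The stem tip is at crop (546,125), where I expected it, above the bore. I'll lower to just above the seat, then creep down.

Call:
{"api": "jog_arm", "payload": {
  "deltas": [0, 0, 0, 0, 1, -4, 0, 0, 0, 0, 0, 1, -10, 0, 0, 0, 0, 0, 1, -16, 0, 0, 0, 0, 0, 1, -22, 0, 0, 0, 0, 0, 1, -28, 0, 0, 0, 0, 0, 1, -34, 0, 0, 0, 0, 0, 1, -40, 0, 0, 0, 0, 0, 1, -46, 0, 0, 0, 0, 0, 1, -52, 0, 0, 0, 0, 0, 1, -57, 0, 0, 0, 0, 0, 1, -61, 0, 0, 0, 0, 0, 1, -63, 0, 0, 0, 0, 0, 1, -64, 0, 0, 0, 0, 0, 1, -65, 0, 0, 0, 0, 0, 1, -66, 0, 0, 0, 0, 0, 1, -66, 0, 0, 0, 0, 0, 1, -66, 0]
}}

```text
clock: 7.85
position: [0.4825, 0.1925, 0.0984]
ee_rot: [0.0, 0.185, 0.983, 0.0]
contact_force: [-0.1, -0.1, -0.1]
width: 0.0236
gripper_force: 29.5
```

Call:
{"api": "jog_arm", "payload": {
  "deltas": [0, 0, 0, 0, 0, -0.5, 0, 0, 0, 0, 0, 0, -1, 0, 0, 0, 0, 0, 0, -1.5, 0, 0, 0, 0, 0, 0, -2, 0, 0, 0, 0, 0, 0, -2.5, 0, 0, 0, 0, 0, 0, -3, 0, 0, 0, 0, 0, 0, -3, 0, 0, 0, 0, 0, 0, -3, 0]
}}

```text
clock: 8.65
position: [0.4824, 0.1926, 0.0953]
ee_rot: [-0.0, 0.185, 0.983, 0.0]
contact_force: [-0.5, -0.3, -0.8]
width: 0.0234
gripper_force: 29.5
```

Call:
{"api": "jog_arm", "payload": {
  "deltas": [0, 0, 0, 0, 0, -0.3, 0, 0, 0, 0, 0, 0, -0.6, 0, 0, 0, 0, 0, 0, -0.9, 0, 0, 0, 0, 0, 0, -1.2, 0, 0, 0, 0, 0, 0, -1.5, 0, 0, 0, 0, 0, 0, -1.5, 0, 0, 0, 0, 0, 0, -1.5, 0]
}}

```text
clock: 9.35
position: [0.4825, 0.1926, 0.0947]
ee_rot: [0.0, 0.185, 0.983, 0.0]
contact_force: [-1.5, -0.1, 5.8]
width: 0.0235
gripper_force: 30.2
```

Contact is 5.8 N at the expected height, so the flange is seated. Next I release and rise.

Call:
{"api": "jog_arm", "payload": {
  "deltas": [0, 0, 0, 0, 0, -1, 0.4, 0, 0, 0, 0, 0, -1, 0.5, 0, 0, 0, 0, 0, -1, 0.8, 0, 0, 0, 0, 0, -1, 1, 0, 0, 0, 0, 0, -1, 1, 0, 0, 0, 0, 0, -1, 1, 0, 0, 0, 0, 0, -1, 1, 0, 0, 0, 0, 0, -1, 1, 0, 0, 0, 0, 0, 5, 1, 0, 0, 0, 0, 0, 20, 1, 0, 0, 0, 0, 0, 45, 1, 0, 0, 0, 0, 0, 75, 1, 0, 0, 0, 0, 0, 105, 1, 0, 0, 0, 0, 0, 125, 1, 0, 0, 0, 0, 0, 135, 1, 0, 0, 0, 0, 0, 135, 1, 0, 0, 0, 0, 0, 135, 1]
}}

```text
clock: 11.05
position: [0.4819, 0.1924, 0.2281]
ee_rot: [-0.001, 0.185, 0.983, -0.0]
contact_force: [-0.2, -0.8, 0.2]
width: 0.0854
gripper_force: 0.0
```

```bash
python3 - <<'E'
from h import *
im=[imaging.get_image(n) for n in("wrist","scene")]
a=im[0][60:360,150:550]; b=cv2.resize(im[1][150:300,230:430],(400,300)); cv2.imwrite("pics/p4.png",np.hstack([a,b]))
s=manip.get_state(); print(s["clock"],s["position"],s["contact_force"],s["width"])
E
```

```text
11.15 [0.4815713  0.19229551 0.22742809] [0.11652325 0.10934764 0.46605519] 0.08546320488209892
```

View pics/p4.png

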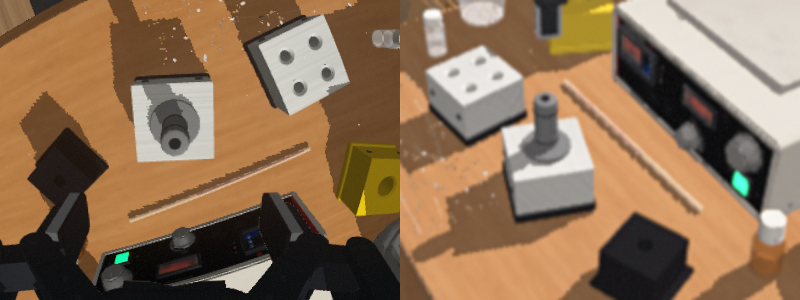

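The probe stands upright at wrist crop (174,128) and scene crop (546,125). Its flange lies flat on the wide-bore block and the gripper is well clear.

```bash
python3 -c "
from rig import manip; print(manip.sign_off())"
```

```text
the job is handed in; nothing more can be done
None
```

The probe is plugged upright into the block with the single wide opening, flange resting on its top face and gripper clear; I handed the job in at about 11 s of the 35 s limit.

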